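# Lock the extension arm onto the laptop work holder

### The job

Fit the loose extension arm to the work holder so that a laptop can be clamped in it: slide the arm's square tube onto the holder's stub as far as the spring button, then squeeze the button in flush with the tube and keep sliding, so that the tube rides over the button until it pops out through the hole in the tube and locks. Work gently: never force the tube against the holder or ram it against the standing button (20 N at most). Finally let go, and leave the drive, the screwdriver and the pry tool where they lie.

Things in the scene. Friction and masses are not known exactly. Their poses are not given: they have to be found in the camera images.
- holder: Work holder screwed to the bench: foot plate 120x100 mm, grey clamp block, orange-lipped jaw, steel square beam 18x18 mm, its axis level, 50 mm above the bench. Its stub sticks out along the holder's +y, free from 118 mm before slot_mid to 105 mm beyond it, nothing below it. Origin: on the bench under slot_mid; z up; the button stands out of the +x side. Waxed: friction about 0.22.
- slot_mid (a point): Middle of the black slot that the brass button stands in, on the beam's axis. The button's carriage was clamped by its last user anywhere within 15 mm either way along the beam, and where is not measured: look, or feel where the tube meets it. Clamped, it does not shift.
- nose (a point): Centre of the stub's end face (11 mm square, tapering up to the full 18 mm over 9 mm), 105 mm along the holder's +y from slot_mid.
- snap (a joint): Spring button on the beam's +x side; metres pressed in: 0 free, 0.0085 stop. 10 mm across, stands 8 mm out of the beam: 4.2 mm straight, then a 3.8 mm cone to a 2 mm tip. 1.4 N at 0, 2.8 N at 4 mm, 3.9 N at 7 mm. Free, its straight side stops the tube. Pressed flush with the tube's outside (3 to 5 mm), only its cone meets the tube, which pushes it in (6 to 8 mm) as it slides on.
- ext_tube: Loose extension arm, 172 mm long, 0.11 to 0.18 kg, lying on the bench: aluminium square tube 26x26 mm, 3 mm walls, bore 20x20 mm (1 mm play each side), 150 mm deep; black jaw 50 mm wide, 68 mm tall at its outer (+y) end. Origin: underside, 85 mm from the mouth, 14 mm short of the centre of mass. Fitted, its axes lie as the holder's: y along the tube, mouth at -y, hole in the +x wall.
- mouth (a point): Centre of the tube's open inner (-y) end, on the bore's axis, 13 mm above the tube's underside.
- lock_hole (a point): Point on the bore's axis level with the round 13 mm hole in the tube's +x wall, 28 mm from the mouth. Locked, the button stands 4 mm proud through the hole and blocks further sliding, with about 1.5 mm of play either way. Sliding the tube over the pressed button takes about 3 to 8 N.
- drive: Bystander: flat storage drive 70x100x7 mm, dark with a white and blue face, on the bench. Origin: centre of its underside, 100 mm side along y.
- driver: Bystander: screwdriver 190 mm long with a yellow handle, lying on the bench, its own x along its length. Origin: on the bench under it.
- pry_tool: Bystander: yellow pry tool with a short steel blade, about 120x34x13 mm, lying on the bench, blade to its +y. Origin: underside of the handle's middle.
Things that resemble listed ones, but are neither listed nor needed, are in the scene too. There is more than one size of the ext_tube; the one meant has the size given above.

How it is judged (in metres and radians):
On the way, in this order (a step that is already met when the one before it is completed fails the run):
1. the tube is on the stub, straight, its mouth 40 mm or less short of the slot's middle, the button still standing out (y of mouth in the frame of holder between -0.012 and 0.04 m and x of mouth in the frame of holder between -0.005 and 0.005 m and z of mouth in the frame of holder between 0.045 and 0.055 m and angle between the y axis of ext_tube and the y axis of holder, either way round below 0.12 rad and value of joint snap below 0.003 m), for 0.2 s.
2. the tube rides over the pressed-in button (y of mouth in the frame of holder between -0.042 and 0.016 m and x of mouth in the frame of holder between -0.005 and 0.005 m and z of mouth in the frame of holder between 0.045 and 0.055 m and value of joint snap above 0.0045 m), for 0.05 s.
At the end, for the whole second after the job is handed in: The arm is locked on the stub: the button stands out through the hole in the tube, within 1.5 mm of fully out; the mouth is 8 to 48 mm past the slot's middle; the tube is straight on the beam within 0.08 rad and 5 mm, at rest and released; the other things are where they lay (value of joint snap below 0.0015 m and y of mouth in the frame of holder between -0.048 and -0.008 m and x of mouth in the frame of holder between -0.005 and 0.005 m and z of mouth in the frame of holder between 0.045 and 0.055 m and angle between the y axis of ext_tube and the y axis of holder, either way round below 0.08 rad and linear speed of ext_tube below 0.02 m/s); the robot touches nothing.
It fails at once if the extension arm is forced against the holder or its button with more than 20 N (contact force between ext_tube and holder above 20 N).
It fails at once if the drive is moved more than 15 mm (distance of drive from where it was at the start of the episode above 0.015 m).
It fails at once if the screwdriver is moved more than 15 mm (distance of driver from where it was at the start of the episode above 0.015 m).
It fails at once if the pry tool is moved more than 15 mm (distance of pry_tool from where it was at the start of the episode above 0.015 m).
It also fails if it takes over 61 s, if anything falls off the work surface, if the arm or the gripper's body presses on something with over 40 N, if the wrist force passes 120 N, or if a joint passes its speed limit or range.

### The arm

A 6-joint arm with a two-finger parallel gripper is mounted at the origin on the work surface. World frame = base frame: x ahead of the robot, y to its left, z up, the work surface at z = 0. Lengths are in mm, angles in degrees, forces in N, time in s.
With the tool pointing down it reaches from about 350 to 850 mm from the base axis. Payload 8.1 kg.
Tool frame: the origin (TCP) lies midway between the tips of the shut fingers; the grasp point (between the pads) lies 19 mm behind it; x points along the fingers, y is the direction in which the jaws open and shut, and the axes are right-handed (so a half turn about x gives the same grasp; the last joint's range is limited). The gripper opens to 85 mm and grips with 20 to 120 N. Pads are 22 mm wide; open, the fingers measure 114 mm over their backs; the gripper's body (76 mm by 85 mm) begins 54 mm behind the grasp point. The pads swing forward as they close: fully open they stand 13 mm farther back than shut.
Start: joints at [-76.169, 7.471, 85.268, -0, 87.261, -4.893], TCP at [192.629, -568.242, 231.292] pointing down, gripper open.
Joint ranges: [-169.43, 169.43], [-51.17, 129.36], [1.28, 143.12], [-76.62, 256.62], [0, 156.53], [-152.29, 152.29]. Speed limits (degrees/s): [136.94, 136.94, 159.86, 180, 180, 180].

### API

Orientations are given as [roll, pitch, yaw] about the fixed x, y, z axes, in that order (R = Rz(yaw) Ry(pitch) Rx(roll)).
In Python, from bench import sense, snapshot, hand_in gives the robot as it stands.
- The arm moves only by the tool drive_tool, never from a script. Its argument "deltas" is a list of rows, each a list of 7 numbers: the closure in counts, from 0 (fully open) to 255 (shut), then the shift along the tool's x, y, z in m, then the turn, a rotation vector about the tool's x, y, z in rad. A call has exactly 10 rows; each row is the pose to reach, as a shift and turn from the pose commanded when the call began, along the tool's axes at that moment; what a row does not reach only later rows make up. A row lasts 1/12 s, in which the tool goes at most 41.7 mm and 7.16 degrees, less where a joint would pass 70% of its speed; a pose out of reach is approached as far as the arm can. A call with a gripper value outside its range is refused whole. The fingers move at their own pace and stop on an object; "squeeze" is the grip in N (left out, the last holds). Time passes only in rows, so rows that repeat a pose let the fingers close, or fill a call up. It gives the time, the measured TCP pose, the force and the opening at its end, in the units of the state.
- sense(): the state, without advancing time (a new reading comes with each control period).
- snapshot(name): name is "scene" or "top" or "wrist"; returns a dict with "frame" (400x640x3 uint8, blue, green, red), "fx", "fy", "cx", "cy" (pixels), "rvec" (rotation vector, rad) and "tvec" (3), from world to camera coordinates, as OpenCV has them. Camera axes: x right, y down, z forward; pixel columns grow to the right and rows downward; lengths in mm; the calibration is good to about 2 mm. A picture is of the moment at which its call begins. There is no depth.
- hand_in(): hands the job in, once; it reports no verdict.
The state is a dict: "time": time; "joint_pos": joint angles; "qd": joint speeds; "joint_efforts": joint torques, N m; "tool_pos": TCP position; "tcp_rot": TCP orientation; "ft_force": force on the tool from outside, world axes, zero at the start; "wrist_torque": the same for the moment, N m; "finger_gap": finger opening in mm.
Only numpy, scipy, OpenCV 4.12 (cv2) and the standard library are available. Lean on these libraries where they do the work, as an engineer would, in place of code of your own. Each camera call takes 0.05 s, during which the arm holds its last target.

## Working session

There is one attempt and no reset: what is moved stays moved. The work goes in short steps, Python scripts to look and compute and a tool call to move; the robot and the scene stay as the last step left them, time stands still between calls to the robot, and variables do not carry over. Pictures are saved under pics/ and viewed, and the job is handed in when it is done.

Besides the shell and the picture viewer there is one more tool, called by a JSON object that holds its "fn" and its "kwargs", one argument or row to a line. drive_tool: Moves the arm, as the interface text tells. Its arguments: {"type":"object","properties":{"deltas":{"type":"array","items":{"type":"array","items":{"type":"number"}}},"squeeze":{"type":"number"}},"required":["deltas"]}

```bash
mkdir -p pics; ls; python3 - <<'E'
from bench import sense, snapshot
import cv2,pickle
print(sense())
for n in ["scene","top","wrist"]:
    s=snapshot(n); cv2.imwrite(f"pics/{n}0.png",s["frame"]); pickle.dump(s,open(f"{n}0.pkl","wb"))
    print(n,{k:v for k,v in s.items() if k!="frame"})
E
```

```text
pics
{'time': 0.0, 'joint_pos': array([-7.61716974e+01,  7.51477857e+00,  8.53304112e+01,  1.21592310e-04,
        8.72612571e+01, -4.89269924e+00]), 'qd': array([-0.07849973,  0.09425679, -0.03942648,  0.07591157,  0.04875572,
        0.0410927 ]), 'joint_efforts': array([ 3.36875182e-04, -5.69405580e+01, -5.00541902e+01, -2.15644295e-04,
        1.45884676e-02,  2.92682785e-05]), 'tool_pos': array([ 192.4683462 , -567.7057445 ,  230.23701853]), 'tcp_rot': array([-94.95806651,  89.89355308, 103.76292941]), 'ft_force': array([-0.23390272, -0.39704988,  0.11663601]), 'wrist_torque': array([-0.02474587, -0.00777642, -0.03230676]), 'finger_gap': 85.71592598192203}
scene {'fx': 469.5409289391776, 'fy': 469.5409289391776, 'cx': 325.72070928110855, 'cy': 202.6238911320984, 'rvec': array([ 2.18198896,  1.04840662, -0.42191634]), 'tvec': array([-480.59980758, -202.69073009, 1317.22013599])}
top {'fx': 377.12204839739445, 'fy': 377.12204839739445, 'cx': 323.51090087800696, 'cy': 198.16441591188928, 'rvec': array([ 2.11663939, -2.10029308,  0.18789001]), 'tvec': array([161.93890476, 582.94542879, 799.38123918])}
wrist {'fx': 312.5787152859446, 'fy': 312.5787152859446, 'cx': 311.93872486278116, 'cy': 195.53844944843644, 'rvec': array([-2.34730563,  1.68102562,  0.25931108]), 'tvec': array([-598.46105067,  -39.45544393,  379.93079547])}
```

View pics/scene0.png

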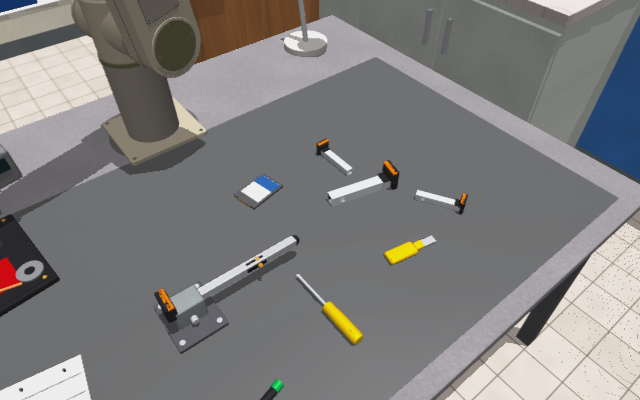

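View pics/top0.png

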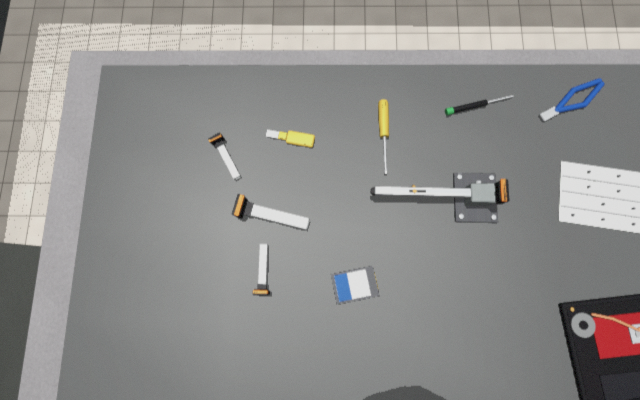

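View pics/wrist0.png

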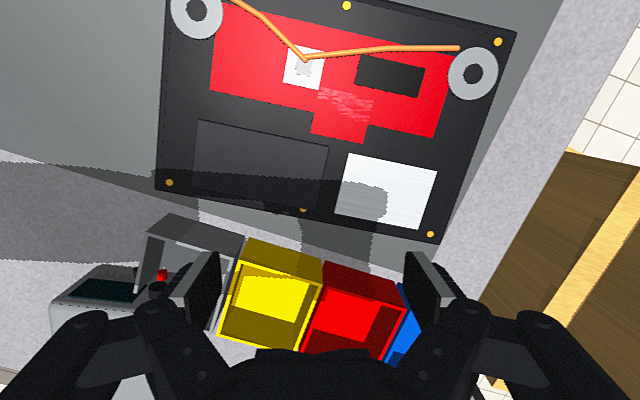

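```bash
cat > h.py <<'E'
import numpy as np,cv2,pickle
def ray(s,u,v):
    R,_=cv2.Rodrigues(s["rvec"]);C=-R.T@s["tvec"]
    return C,R.T@np.array([(u-s["cx"])/s["fx"],(v-s["cy"])/s["fy"],1.])
def onz(s,u,v,z):
    C,d=ray(s,u,v);return C+d*(z-C[2])/d[2]
def proj(s,p):
    q,_=cv2.projectPoints(np.array(p,float).reshape(-1,1,3),s["rvec"],s["tvec"],np.array([[s["fx"],0,s["cx"]],[0,s["fy"],s["cy"]],[0,0,1]]),None);return q.reshape(-1,2)
def ld(n):return pickle.load(open(n+".pkl","rb"))
def crop(s,x0,y0,x1,y1,k,out):
    cv2.imwrite(out,cv2.resize(s["frame"][y0:y1,x0:x1],None,fx=k,fy=k,interpolation=cv2.INTER_CUBIC))
E
python3 - <<'E'
from h import *
s=ld("top0");c=ld("scene0")
crop(s,200,120,330,310,3,"pics/c1.png")
crop(s,360,160,520,230,5,"pics/c2.png")
crop(c,310,130,480,215,4,"pics/c3.png")
crop(c,150,220,310,350,4,"pics/c4.png")
for n,(u,v),z in [("tube a",(309,223),26),("tube b",(234,205),26),("s1",(240,178),20),("s1b",(213,138),20),("nose",(373,191),50),("beam r",(454,191),59),("btn",(414,188),50)]:
    print(n,onz(s,u,v,z).round(1))
E
```

```text
tube a [528.9 200.5  26. ]
tube b [570.6 379.2  26. ]
s1 [638.2 369.9  20. ]
s1b [740.  442.5  20. ]
nose [601.1  52.7  50. ]
beam r [ 600.1 -129.8   59. ]
btn [608.7 -41.7  50. ]
```

View pics/c1.png

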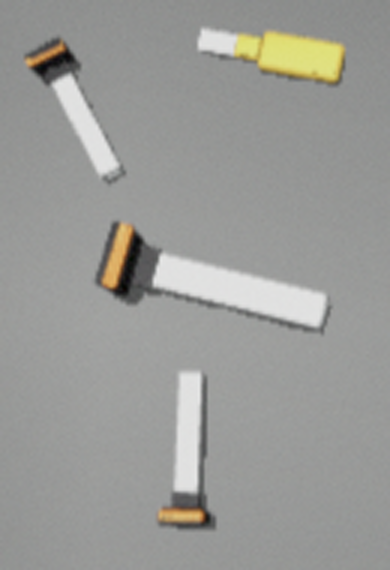

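View pics/c2.png

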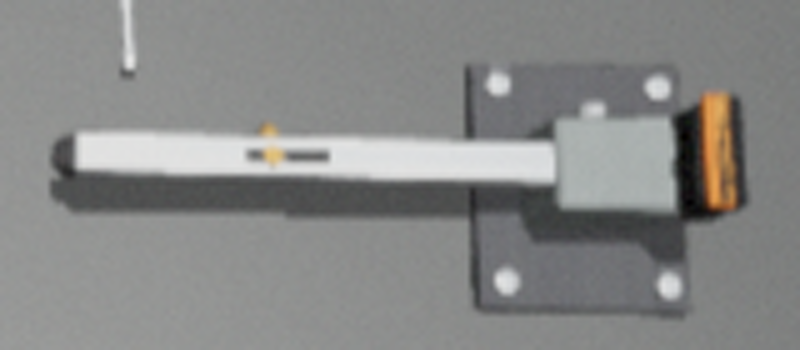

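View pics/c3.png

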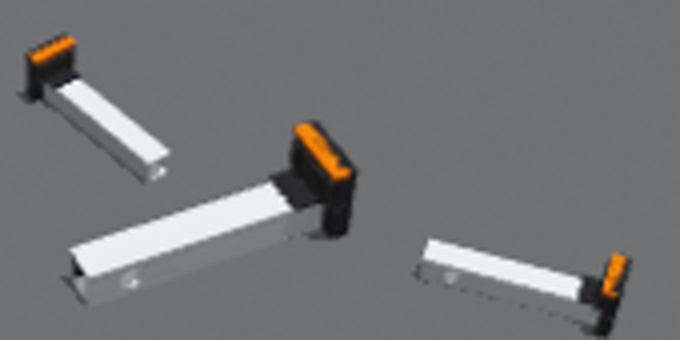

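View pics/c4.png

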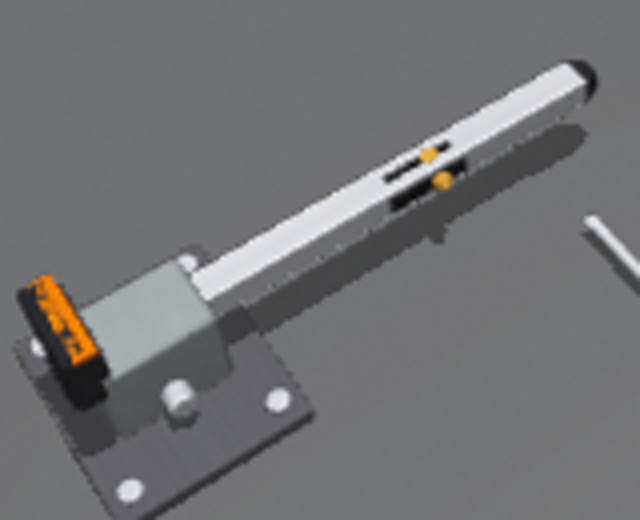

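Candidates in the top view: the large tube at (275,213), small tubes at (228,160) and (263,270), plus the fixed holder at (430,191). Crop c1/c3 shows the large one is the only one near 26x172 mm. Its hole faces +x near the mouth, at scene px (341,200). Now I'll measure it.

```bash
python3 - <<'E'
from h import *
s=ld("top0")
f=s["frame"];hsv=cv2.cvtColor(f,cv2.COLOR_BGR2HSV)
m=((hsv[...,2]>170)&(hsv[...,1]<40)).astype(np.uint8)
cs,_=cv2.findContours(m,cv2.RETR_EXTERNAL,cv2.CHAIN_APPROX_NONE)
for c in cs:
    x,y,w,h=cv2.boundingRect(c)
    if cv2.contourArea(c)<80 or y<110 or x>500: continue
    z=63-4 if x>360 else 26
    P=np.array([onz(s,*p[0],z)[:2] for p in c],np.float32)
    (cx,cy),(a,b),ang=cv2.minAreaRect(P)
    print((x,y,w,h),cx,cy,a,b,ang, cv2.boxPoints(cv2.minAreaRect(P)).round(1).tolist())
# tool axes
from scipy.spatial.transform import Rotation as R
print(R.from_euler("xyz",[-94.958,89.893,103.763],degrees=True).as_matrix().round(3))
for n,(u,v),z in [("slotL",(409.6,191),59),("slotR",(425.9,191),59),("mark",(414.5,191),59),("tip",(413.8,186),50),("foot",(454,173),0)]:
    print(n,onz(s,u,v,z).round(1))
E
```

```text
(28, 285, 33, 72) 304.5935363769531 792.3374633789062 67.1795654296875 153.12625122070312 89.85054016113281 [[227.89999389648438, 758.9000244140625], [381.1000061035156, 758.5], [381.20001220703125, 825.7000122070312], [228.10000610351562, 826.0999755859375]]
(347, 269, 24, 31) 391.7216796875 86.00133514404297 60.6201286315918 43.84767532348633 12.08112907409668 [[357.5, 101.0999984741211], [366.70001220703125, 58.20000076293945], [425.8999938964844, 70.9000015258789], [416.79998779296875, 113.80000305175781]]
(258, 243, 9, 41) 436.2005920410156 306.6651916503906 90.55985260009766 18.31659698486328 0.46579691767692566 [[390.79998779296875, 315.5], [391.0, 297.1000061035156], [481.6000061035156, 297.8999938964844], [481.3999938964844, 316.20001220703125]]
(251, 204, 58, 25) 545.0472412109375 270.0399169921875 136.98062133789062 28.126171112060547 76.39295196533203 [[515.2999877929688, 206.8000030517578], [542.5999755859375, 200.1999969482422], [574.7999877929688, 333.29998779296875], [547.5, 339.8999938964844]]
(375, 186, 96, 10) 600.5477294921875 -58.49134826660156 215.25657653808594
[... 214 characters left out ...]
90673828125 -194.87164306640625 44.16122817993164 47.90489196777344 0.2812381386756897 [[579.5, -171.0], [579.7000122070312, -218.89999389648438], [623.9000244140625, -218.6999969482422], [623.7000122070312, -170.8000030517578]]
(217, 145, 23, 34) 678.5923461914062 400.2452392578125 90.86776733398438 18.49226951599121 29.8538761138916 [[634.5999755859375, 385.6000061035156], [643.7999877929688, 369.6000061035156], [722.5999755859375, 414.79998779296875], [713.4000244140625, 430.8999938964844]]
[[-0.     0.321 -0.947]
 [ 0.002 -0.947 -0.321]
 [-1.    -0.002 -0.   ]]
slotL [599.5 -29.4  59. ]
slotR [599.7 -66.3  59. ]
mark [599.6 -40.5  59. ]
tip [613.4 -41.4  50. ]
foot [ 658.4 -152.     0. ]
```

```bash
cat > plan.py <<'E'
# usage: plan.py x y z a  [n]; from measured-> uses cmd pose stored in cmd.json ; 'plan.py set' stores measured
import sys,json,numpy as np
from scipy.spatial.transform import Rotation as R
def RT(a):
    a=np.radians(a);return np.array([[0,np.cos(a),np.sin(a)],[0,np.sin(a),-np.cos(a)],[-1,0,0]])
c=json.load(open("cmd.json"))
x=list(map(float,sys.argv[1:5]));n=int(sys.argv[5]) if len(sys.argv)>5 else 1
P0=np.array(c[:3]);P1=np.array(x[:3])
for i in range(n):
    p0=P0+(P1-P0)*i/n;p1=P0+(P1-P0)*(i+1)/n
    a0=c[3]+(x[3]-c[3])*i/n;a1=c[3]+(x[3]-c[3])*(i+1)/n
    print("shift m",(RT(a0).T@(p1-p0)/1000).round(4),"rot",R.from_matrix(RT(a0).T@RT(a1)).as_rotvec().round(4),"dist",np.linalg.norm(p1-p0).round(1))
json.dump(x,open("cmd.json","w"))
E
echo '[192.629,-568.242,231.292,-71.276]' > cmd.json
python3 plan.py 550.6 293 180 -13.6 3
```

```text
shift m [ 0.0171 -0.2336 -0.2052] rot [-0.3355  0.      0.    ] dist 311.4
shift m [ 0.0171 -0.153  -0.2706] rot [-0.3355  0.      0.    ] dist 311.4
shift m [ 0.0171 -0.0553 -0.3059] rot [-0.3355  0.      0.    ] dist 311.4
```

{"fn": "drive_tool", "kwargs": {
  "deltas": [
    [0,0.0017,-0.0234,-0.0205,-0.0336,0,0],
    [0,0.0034,-0.0467,-0.041,-0.0671,0,0],
    [0,0.0051,-0.0701,-0.0616,-0.1007,0,0],
    [0,0.0068,-0.0934,-0.0821,-0.1342,0,0],
    [0,0.0086,-0.1168,-0.1026,-0.1678,0,0],
    [0,0.0103,-0.1402,-0.1231,-0.2013,0,0],
    [0,0.012,-0.1635,-0.1436,-0.2349,0,0],
    [0,0.0137,-0.1869,-0.1642,-0.2684,0,0],
    [0,0.0154,-0.2102,-0.1847,-0.302,0,0],
    [0,0.0171,-0.2336,-0.2052,-0.3355,0,0]
  ]
}}

```text
time: 0.98
tool_pos: [312.1, -279.6, 213.9]
tcp_rot: [-120.3, 90.0, 97.7]
ft_force: [1.6, -1.4, -0.6]
finger_gap: 85.5
```

{"fn": "drive_tool", "kwargs": {
  "deltas": [
    [0,0.0017,-0.0153,-0.0271,-0.0336,0,0],
    [0,0.0034,-0.0306,-0.0541,-0.0671,0,0],
    [0,0.0051,-0.0459,-0.0812,-0.1007,0,0],
    [0,0.0068,-0.0612,-0.1082,-0.1342,0,0],
    [0,0.0086,-0.0765,-0.1353,-0.1678,0,0],
    [0,0.0103,-0.0918,-0.1624,-0.2013,0,0],
    [0,0.012,-0.1071,-0.1894,-0.2349,0,0],
    [0,0.0137,-0.1224,-0.2165,-0.2684,0,0],
    [0,0.0154,-0.1377,-0.2435,-0.302,0,0],
    [0,0.0171,-0.153,-0.2706,-0.3355,0,0]
  ]
}}

```text
time: 1.82
tool_pos: [431.5, 7.6, 196.9]
tcp_rot: [98.1, 90.0, -24.7]
ft_force: [0.7, -1.1, 0.2]
finger_gap: 85.2
```

{"fn": "drive_tool", "kwargs": {
  "deltas": [
    [0,0.0017,-0.0055,-0.0306,-0.0336,0,0],
    [0,0.0034,-0.0111,-0.0612,-0.0671,0,0],
    [0,0.0051,-0.0166,-0.0918,-0.1007,0,0],
    [0,0.0068,-0.0221,-0.1224,-0.1342,0,0],
    [0,0.0086,-0.0277,-0.153,-0.1678,0,0],
    [0,0.0103,-0.0332,-0.1835,-0.2013,0,0],
    [0,0.012,-0.0387,-0.2141,-0.2349,0,0],
    [0,0.0137,-0.0442,-0.2447,-0.2684,0,0],
    [0,0.0154,-0.0498,-0.2753,-0.302,0,0],
    [0,0.0171,-0.0553,-0.3059,-0.3355,0,0]
  ]
}}

```text
time: 2.65
tool_pos: [550.8, 294.4, 179.3]
tcp_rot: [-47.8, 90.0, -151.3]
ft_force: [0.8, -0.0, 1.2]
finger_gap: 85.3
```

```bash
python3 - <<'E'
from h import *
from bench import sense,snapshot
for n in ["wrist","top"]:
    s=snapshot(n);pickle.dump(s,open(n+"1.pkl","wb"));cv2.imwrite(f"pics/{n}1.png",s["frame"])
    R,_=cv2.Rodrigues(s["rvec"]);print(n,-R.T@s["tvec"],R[2])
print(sense()["tool_pos"])
E
```

```text
wrist [567.96855832 368.31481108 321.48768415] [-0.06982682 -0.28816541 -0.95503137]
top [413.10282394 148.71042657 901.27199738] [ 0.19629115  0.0206608  -0.98032796]
[550.55196843 296.46923199 178.06996018]
```

View pics/wrist1.png

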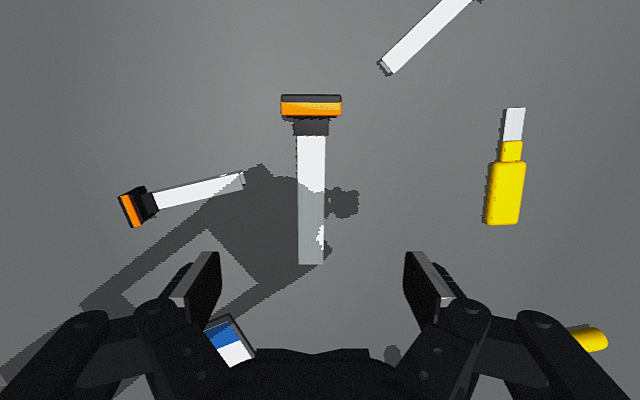

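View pics/top1.png

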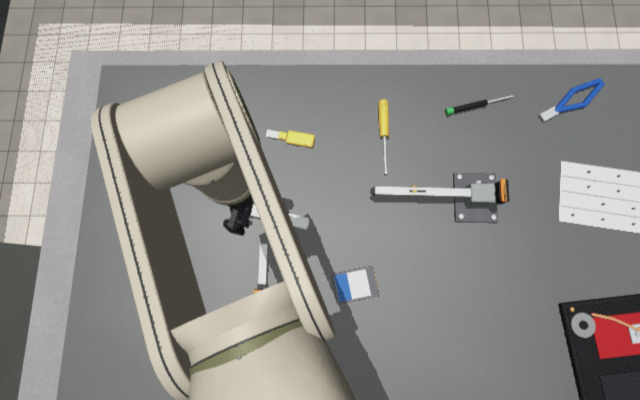

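```bash
python3 - <<'E'
from h import *
from bench import sense
s=ld("wrist1")
for n,(u,v) in dict(mL=(299,264),mR=(325,264),jL=(297,136),jR=(325,136)).items(): print(n,onz(s,u,v,26).round(1))
print(sense()["tool_pos"],sense()["tcp_rot"])
f=s["frame"]
for r in (150,180,200,255): print(r,f[r,290:332].mean(1).astype(int).tolist())
E
```

```text
mL [515.3 208.3  26. ]
mR [542.1 201.9  26. ]
jL [546.4 339.1  26. ]
jR [571.8 333.   26. ]
[550.55196843 296.46923199 178.06996018] [-87.40639828  89.88314641 169.23570857]
150 [133, 133, 136, 133, 131, 137, 80, 206, 248, 238, 238, 237, 236, 237, 237, 236, 237, 237, 236, 236, 237, 236, 238, 237, 236, 237, 237, 236, 236, 235, 236, 237, 235, 243, 226, 152, 123, 127, 129, 127, 132, 130]
180 [69, 69, 68, 68, 70, 67, 54, 126, 232, 245, 238, 238, 237, 237, 237, 237, 235, 236, 237, 237, 237, 236, 237, 238, 236, 237, 238, 236, 238, 236, 235, 236, 239, 247, 196, 115, 125, 128, 130, 126, 128, 127]
200 [72, 66, 70, 70, 67, 65, 60, 88, 140, 160, 151, 152, 154, 156, 159, 155, 158, 155, 157, 156, 157, 153, 153, 153, 156, 155, 159, 155, 153, 155, 156, 155, 157, 149, 98, 58, 63, 62, 114, 136, 100, 62]
255 [69, 67, 67, 69, 67, 67, 67, 57, 127, 159, 154, 156, 153, 153, 155, 157, 155, 151, 155, 154, 154, 153, 155, 155, 155, 155, 153, 151, 151, 154, 153, 155, 146, 99, 59, 64, 66, 59, 103, 130, 123, 119]
```

```bash
python3 plan.py 548.8 290 60 -13.4
```

```text
shift m [ 0.12   -0.001   0.0033] rot [-0.0035  0.      0.    ] dist 120.1
```

{"fn": "drive_tool", "kwargs": {
  "deltas": [
    [0,0.015,0,0.001,0,0,0],
    [0,0.032,-0.001,0.0033,-0.0035,0,0],
    [0,0.05,-0.001,0.0033,-0.0035,0,0],
    [0,0.07,-0.001,0.0033,-0.0035,0,0],
    [0,0.09,-0.001,0.0033,-0.0035,0,0],
    [0,0.105,-0.001,0.0033,-0.0035,0,0],
    [0,0.115,-0.001,0.0033,-0.0035,0,0],
    [0,0.12,-0.001,0.0033,-0.0035,0,0],
    [0,0.12,-0.001,0.0033,-0.0035,0,0],
    [0,0.12,-0.001,0.0033,-0.0035,0,0]
  ]
}}

```text
time: 3.58
tool_pos: [549.2, 290.0, 60.6]
tcp_rot: [124.1, 90.0, 20.7]
ft_force: [0.8, -1.0, 1.0]
finger_gap: 85.3
```

{"fn": "drive_tool", "kwargs": {
  "deltas": [
    [0,0.01,0,0,0,0,0],
    [0,0.02,0,0,0,0,0],
    [0,0.03,0,0,0,0,0],
    [0,0.04,0,0,0,0,0],
    [0,0.048,0,0,0,0,0],
    [0,0.053,0,0,0,0,0],
    [0,0.055,0,0,0,0,0],
    [0,0.055,0,0,0,0,0],
    [0,0.055,0,0,0,0,0],
    [0,0.055,0,0,0,0,0]
  ]
}}

```text
time: 4.42
tool_pos: [549.4, 290.2, 5.6]
tcp_rot: [129.1, 89.9, 25.7]
ft_force: [0.2, -0.1, -0.1]
finger_gap: 85.2
```

{"fn": "drive_tool", "kwargs": {
  "deltas": [
    [80,0,0,0,0,0,0],
    [120,0,0,0,0,0,0],
    [150,0,0,0,0,0,0],
    [170,0,0,0,0,0,0],
    [190,0,0,0,0,0,0],
    [210,0,0,0,0,0,0],
    [230,0,0,0,0,0,0],
    [255,0,0,0,0,0,0],
    [255,0,0,0,0,0,0],
    [255,0,0,0,0,0,0]
  ],
  "squeeze": 30
}}

```text
time: 5.25
tool_pos: [549.1, 290.0, 5.2]
tcp_rot: [121.1, 90.0, 17.6]
ft_force: [0.3, -0.6, 3.9]
finger_gap: 25.3
```

```bash
echo '[548.8,290,5,-13.4]'>cmd.json; python3 plan.py 548.8 290 65 -13.4;python3 plan.py 600.5 181 42 -0.5
```

```text
shift m [-0.06  0.    0.  ] rot [0. 0. 0.] dist 60.0
shift m [0.023  0.0756 0.0941] rot [-0.2251  0.      0.    ] dist 122.8
```

{"fn": "drive_tool", "kwargs": {
  "deltas": [
    [255,-0.004,0,0,0,0,0],
    [255,-0.01,0,0,0,0,0],
    [255,-0.018,0,0,0,0,0],
    [255,-0.026,0,0,0,0,0],
    [255,-0.034,0,0,0,0,0],
    [255,-0.042,0,0,0,0,0],
    [255,-0.05,0,0,0,0,0],
    [255,-0.056,0,0,0,0,0],
    [255,-0.06,0,0,0,0,0],
    [255,-0.06,0,0,0,0,0]
  ]
}}

```text
time: 6.08
tool_pos: [549.7, 290.3, 66.5]
tcp_rot: [127.9, 89.9, 24.5]
ft_force: [-0.6, 0.7, -1.4]
finger_gap: 25.4
```

{"fn": "drive_tool", "kwargs": {
  "deltas": [
    [255,0.002,0.006,0.007,-0.018,0,0],
    [255,0.005,0.015,0.019,-0.045,0,0],
    [255,0.008,0.026,0.033,-0.079,0,0],
    [255,0.012,0.038,0.047,-0.113,0,0],
    [255,0.015,0.049,0.061,-0.146,0,0],
    [255,0.018,0.06,0.075,-0.18,0,0],
    [255,0.021,0.069,0.086,-0.206,0,0],
    [255,0.023,0.0756,0.0941,-0.2251,0,0],
    [255,0.023,0.0756,0.0941,-0.2251,0,0],
    [255,0.023,0.0756,0.0941,-0.2251,0,0]
  ]
}}

```text
time: 6.92
tool_pos: [600.3, 180.5, 41.4]
tcp_rot: [-87.7, 89.9, -178.3]
ft_force: [-0.7, 0.4, -2.2]
finger_gap: 25.3
```

```bash
python3 - <<'E'
from h import *
from bench import sense,snapshot
for n in ["wrist","top","scene"]:
    s=snapshot(n);pickle.dump(s,open(n+"2.pkl","wb"));cv2.imwrite(f"pics/{n}2.png",s["frame"])
S=sense();print(S["tool_pos"],S["ft_force"])
crop(ld("scene2"),130,150,400,350,2.9,"pics/sc2.png")
E
```

```text
[600.24841287 181.7034114   41.97484001] [ 0.71685984  0.34169498 -1.1002134 ]
```

View pics/wrist2.png

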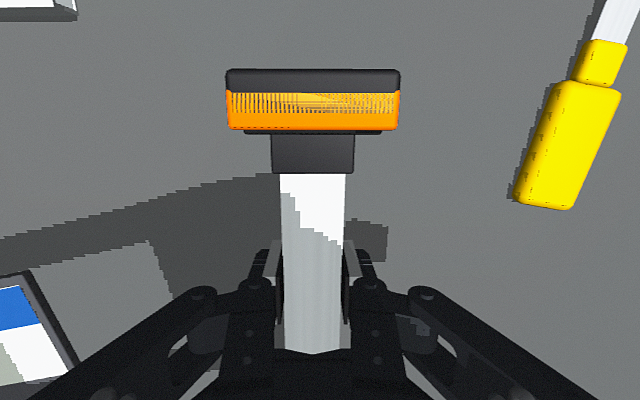

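View pics/top2.png

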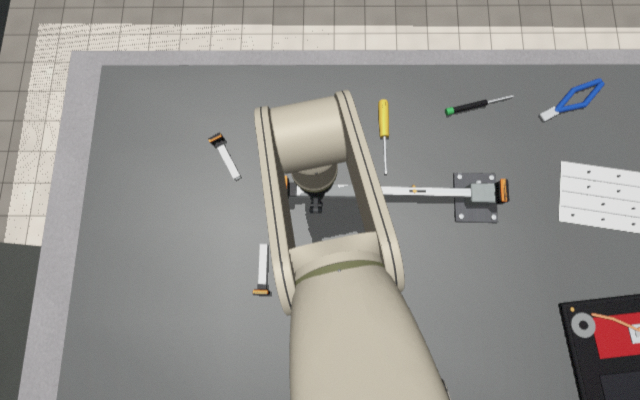

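View pics/sc2.png

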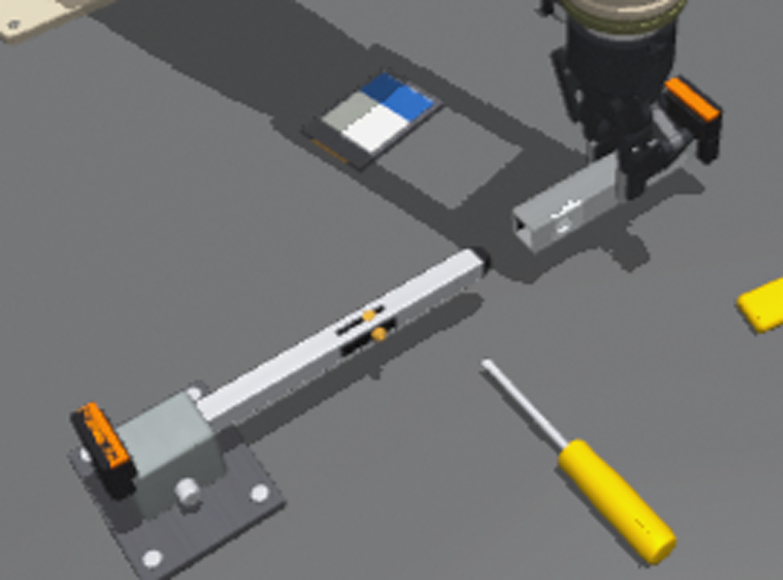

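```bash
cat > edge.py <<'E'
from h import *
def edges(g,cols,lo,hi):
    """per column: subpixel rows of strongest rise (dark->bright going down) & fall"""
    out=[]
    for c in cols:
        p=cv2.GaussianBlur(g[:, c-1:c+2].astype(np.float32),(1,5),1).mean(1)
        d=np.diff(p)[lo(c):hi(c)]
        def sp(d):
            i=int(np.argmax(d)); 
            if i in(0,len(d)-1): return np.nan
            a,b,e=d[i-1],d[i],d[i+1]; return i+0.5*(a-e)/(a-2*b+e)
        out.append((c,lo(c)+sp(d)+.5,lo(c)+sp(-d)+.5))
    return np.array(out)
E
python3 - <<'E'
from edge import *
s=ld("top0");g=cv2.cvtColor(s["frame"],cv2.COLOR_BGR2GRAY)
cols=[c for c in range(380,450) if not 407<c<428]
e=edges(g,cols,lambda c:178,lambda c:202)
up=np.array([onz(s,c,u,59) for c,u,v in e]);dn=np.array([onz(s,c,v,59) for c,u,v in e])
for n,P in(("up",up),("dn",dn),("mid",(up+dn)/2)):
    k=np.polyfit(P[:,1],P[:,0],1);r=P[:,0]-np.polyval(k,P[:,1]);print(n,"slope deg",np.degrees(np.arctan(k[0])),"x at y=50,-52:",np.polyval(k,[50,-52]),r.std())
# row edges along beam: nose tip, dark/bright boundary
print(g[188:196,366:384].mean(0).astype(int))
# slot & marker on top face
print(g[190:193,402:434].mean(0).astype(int))
f=s["frame"].astype(int);print((f[186:196,405:425,2]-f[186:196,405:425,0]))
E
```

```text
up slope deg 1.1470318357248888 x at y=50,-52: [611.44227235 609.40001233] 0.24929514887681567
dn slope deg 1.1750961697360618 x at y=50,-52: [592.51689955 590.42465787] 0.27152168890233613
mid slope deg 1.1610686991027375 x at y=50,-52: [601.97967874 599.91241966] 0.14018400276734874
[147 146 147 145 119  87  73  68  90 159 187 190 190 191 191 191 194 196]
[224 223 223 224 224 223 220 180 149 145 159 190 191 196 185 157 140 140
 141 140 142 140 140 158 217 221 222 222 221 222 222 222]
[[-1 -1  0  0  0  0 15 61 81 78 43  5  0 -1 -2  1  0  0 -1  0]
 [-1  0  0 -1  0  0  5 20 31 32 20  3  0  0  0 -1  1 -1  1  1]
 [-1  0 -1 -1  0 -1  0  1 10 14  9  1  0 -1  0  0  0 -1  0  0]
 [-3 -2 -2 -2 -3 -1 -1  6 33 48 35 10  0 -1 -1 -2 -2  0 -1 -1]
 [-2 -3 -2 -1  0 -1  1 33 85 92 88 52  7 -1 -2 -2 -2  0 -1 -2]
 [ 0 -2  0 -1  0  2  2 27 86 96 90 55 10  0  0  0  0  2  1 -2]
 [ 0 -1  1  0  1  0  0  5 33 64 51 17  2  1  0 -1  1  0  0  1]
 [ 0  0  0  0 -1  1  0  0  4 13 13  3  0  0  0  0  1  0  1  0]
 [ 0  0 -1  1 -1  0  0  0  0  1  1  0 -1  0 -1 -1  0  0  0  1]
 [-1  1 -2 -1 -2 -1 -2 -2 -3 -1 -2 -2 -2 -1 -3 -2  0 -1 -1 -2]]
```

```bash
python3 - <<'E'
from edge import *
s=ld("top0")
for n,u,z in(("tip",370.3,50),("cap/bright",374.6,59),("slotL",408.7,59),("slotR",425.3,59),("mark",414.6,59)): print(n,onz(s,u,191,z).round(1))
print("button tip",onz(s,413.1,186.5,50).round(1))
# scene2: edges of beam and tube top/+x
c=ld("scene2");g=cv2.cvtColor(c["frame"],cv2.COLOR_BGR2GRAY)
crop(c,200,190,360,270,5,"pics/sc2b.png")
# predicted lines
d=np.array([np.sin(np.radians(1.16)),np.cos(np.radians(1.16)),0]);n=np.array([d[1],-d[0],0])
tip=np.array([602.0,53,50.])
print("beam top+x edge",proj(c,[tip-d*t+n*9+[0,0,9] for t in (12,40,60,140)]).round(1).tolist())
print("beam top-x edge",proj(c,[tip-d*t-n*9+[0,0,9] for t in (12,40,60,140)]).round(1).tolist())
tc=np.array([600.25,181.7,50]);d2=np.array([np.sin(np.radians(.5)),np.cos(np.radians(.5)),0]);n2=np.array([d2[1],-d2[0],0])
print("tube top+x edge",proj(c,[tc-d2*t+n2*13+[0,0,13] for t in (87.7,60,30,0)]).round(1).tolist())
print("tube bot+x edge",proj(c,[tc-d2*t+n2*13+[0,0,-13] for t in (87.7,60,30,0)]).round(1).tolist())
E
```

```text
tip [601.   58.9  50. ]
cap/bright [599.1  50.1  59. ]
slotL [599.5 -27.4  59. ]
slotR [599.7 -65.   59. ]
mark [599.6 -40.7  59. ]
button tip [612.2 -39.7  50. ]
beam top+x edge [[292.9, 242.9], [281.5, 249.5], [273.2, 254.3], [238.4, 274.4]]
beam top-x edge [[287.9, 237.5], [276.6, 243.9], [268.3, 248.6], [233.8, 268.3]]
tube top+x edge [[313.9, 229.8], [324.3, 223.6], [335.3, 217.1], [346.1, 210.7]]
tube bot+x edge [[314.1, 237.7], [324.3, 231.5], [335.2, 225.0], [345.7, 218.7]]
```

View pics/sc2b.png

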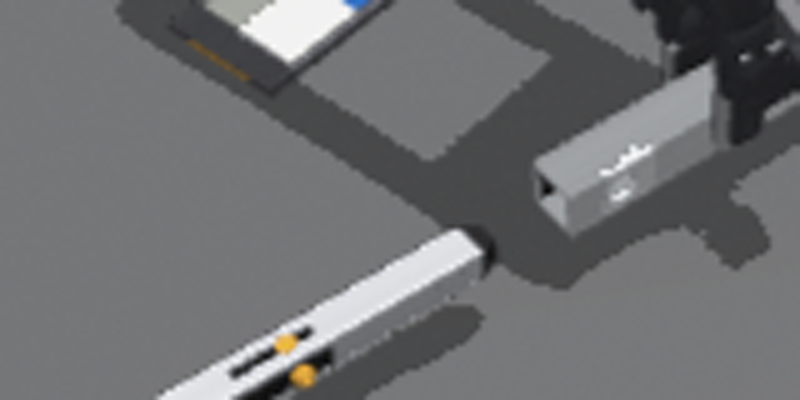

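```bash
python3 - <<'E'
from edge import *
c=ld("scene2");g=cv2.cvtColor(c["frame"],cv2.COLOR_BGR2GRAY)
for col in (316,320,326,332,338): print(col,200,g[205:245,col].tolist())
for col in (240,260,280): print(col,g[235:290,col].tolist())
tc=np.array([600.25,181.7,50]);d2=np.array([np.sin(np.radians(.5)),np.cos(np.radians(.5)),0]);n2=np.array([d2[1],-d2[0],0])
def at(cols,a,b):
    P=proj(c,[a,b]);k=np.polyfit(P[:,0],P[:,1],1);return np.polyval(k,cols).round(2)
cs=[316,320,326,332,338]
for sx,sz in((-1,1),(1,1),(1,-1)): print(sx,sz,at(cs,tc-88*d2+n2*13*sx+[0,0,13*sz],tc+n2*13*sx+[0,0,13*sz]))
d=np.array([np.sin(np.radians(1.16)),np.cos(np.radians(1.16)),0]);n=np.array([d[1],-d[0],0]);tip=np.array([602.2,59,50.])
for sx,sz in((-1,1),(1,1),(1,-1)): print(sx,sz,at([240,260,280],tip-12*d+n*9*sx+[0,0,9*sz],tip-140*d+n*9*sx+[0,0,9*sz]))
E
```

```text
316 200 [74, 73, 73, 73, 73, 74, 73, 73, 73, 73, 73, 105, 154, 160, 161, 162, 163, 160, 160, 162, 158, 159, 160, 126, 113, 114, 114, 114, 113, 114, 116, 84, 74, 73, 74, 74, 73, 73, 74, 73]
320 200 [73, 72, 73, 73, 73, 73, 73, 73, 74, 113, 155, 161, 162, 162, 161, 160, 162, 160, 158, 230, 162, 122, 114, 115, 114, 124, 124, 124, 107, 83, 74, 73, 73, 73, 73, 73, 72, 107, 118, 119]
326 200 [73, 73, 73, 73, 73, 106, 146, 157, 161, 162, 162, 161, 161, 161, 229, 234, 240, 187, 132, 123, 125, 153, 156, 151, 132, 88, 74, 73, 73, 74, 73, 73, 73, 73, 114, 119, 119, 119, 119, 119]
332 200 [59, 72, 105, 153, 160, 162, 162, 163, 160, 160, 160, 160, 160, 145, 123, 114, 114, 114, 114, 113, 115, 101, 78, 73, 73, 73, 73, 74, 73, 73, 73, 107, 117, 119, 118, 119, 119, 119, 119, 119]
338 200 [157, 161, 162, 162, 161, 160, 161, 160, 160, 159, 132, 115, 115, 116, 115, 114, 114, 114, 84, 74, 74, 73, 73, 73, 74, 73, 73, 73, 74, 73, 73, 85, 115, 118, 118, 119, 119, 118, 119, 118]
240 [119, 119, 118, 118, 118, 118, 119, 119, 117, 119, 119, 118, 118, 118, 119, 118, 119, 118, 118, 118, 119, 119, 118, 118, 119, 1
[... 182 characters left out ...]
9, 119, 118, 118, 119, 119, 119, 118, 119, 119, 100, 205, 222, 172, 71, 31, 204, 224, 228, 159, 85, 166, 177, 165, 138, 103, 77, 74, 74, 73, 74, 73, 74, 74, 74, 74, 74, 74, 74, 115, 120, 121, 120, 121, 120, 121, 121, 120]
280 [119, 119, 118, 118, 119, 118, 158, 221, 224, 225, 223, 222, 223, 226, 204, 127, 111, 110, 109, 109, 118, 82, 74, 74, 74, 74, 74, 74, 74, 74, 115, 120, 120, 121, 121, 120, 121, 120, 121, 120, 121, 121, 120, 120, 121, 120, 120, 120, 121, 121, 120, 121, 120, 120, 120]
-1 1 [216.89 214.58 211.11 207.64 204.17]
1 1 [228.49 226.13 222.58 219.03 215.48]
1 -1 [236.54 234.14 230.54 226.93 223.33]
-1 1 [264.82 253.43 242.03]
1 1 [273.51 261.94 250.36]
1 -1 [279.56 267.86 256.15]
```

```bash
python3 plan.py 604.0 150 42.2 -1.2; python3 plan.py 603.86 143 42.2 -1.2
```

```text
shift m [-0.0002  0.0038  0.031 ] rot [0.0122 0.     0.    ] dist 31.2
shift m [0.    0.    0.007] rot [0. 0. 0.] dist 7.0
```

{"fn": "drive_tool", "kwargs": {
  "deltas": [
    [255,0,0.0015,0.003,0.003,0,0],
    [255,0,0.0037,0.008,0.006,0,0],
    [255,0,0.0037,0.014,0.012,0,0],
    [255,0,0.0037,0.02,0.012,0,0],
    [255,0,0.0037,0.025,0.012,0,0],
    [255,0,0.0037,0.029,0.012,0,0],
    [255,-0.0002,0.0037,0.031,0.012,0,0],
    [255,-0.0002,0.0037,0.031,0.012,0,0],
    [255,-0.0002,0.0037,0.031,0.012,0,0],
    [255,-0.0002,0.0037,0.031,0.012,0,0]
  ]
}}

```text
time: 7.9
tool_pos: [604.0, 150.0, 42.2]
tcp_rot: [178.3, 90.0, 87.1]
ft_force: [-0.0, -0.6, -1.5]
finger_gap: 25.2
```

{"fn": "drive_tool", "kwargs": {
  "deltas": [
    [255,0,0,0.001,0,0,0],
    [255,0,0,0.002,0,0,0],
    [255,0,0,0.003,0,0,0],
    [255,0,0,0.004,0,0,0],
    [255,0,0,0.005,0,0,0],
    [255,0,0,0.006,0,0,0],
    [255,0,0,0.007,0,0,0],
    [255,0,0,0.007,0,0,0],
    [255,0,0,0.007,0,0,0],
    [255,0,0,0.007,0,0,0]
  ]
}}

```text
time: 8.73
tool_pos: [603.9, 142.9, 42.2]
tcp_rot: [141.6, 90.0, 50.4]
ft_force: [-0.1, -0.6, -0.8]
finger_gap: 25.6
```

```bash
cat > look.py <<'E'
import sys
from h import *
from bench import sense,snapshot
t=sys.argv[1]
s=snapshot("scene");pickle.dump(s,open(f"scene{t}.pkl","wb"))
crop(s,200,190,360,270,5,f"pics/s{t}.png")
for i in range(1):
    S=sense();print(S["time"],S["tool_pos"].round(2),S["ft_force"].round(2),S["wrist_torque"].round(2),S["finger_gap"])
E
python3 look.py 3
```

```text
8.7833 [603.9  142.92  42.19] [-0.35  0.22 -1.31] [0.02 0.02 0.02] 25.440269890711743
```

View pics/s3.png

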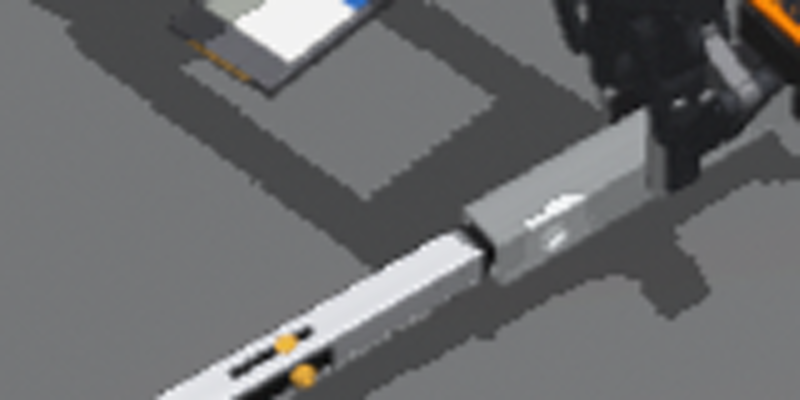

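The crop shows the stub nose at about (485,248) entering the mouth, and it looks well centred. I'll go on in small steps with force checks.

{"fn": "drive_tool", "kwargs": {
  "deltas": [
    [255,0,0,0.001,0,0,0],
    [255,0,0,0.002,0,0,0],
    [255,0,0,0.003,0,0,0],
    [255,0,0,0.004,0,0,0],
    [255,0,0,0.005,0,0,0],
    [255,0,0,0.006,0,0,0],
    [255,0,0,0.006,0,0,0],
    [255,0,0,0.006,0,0,0],
    [255,0,0,0.006,0,0,0],
    [255,0,0,0.006,0,0,0]
  ]
}}

```text
time: 9.62
tool_pos: [603.8, 136.9, 42.2]
tcp_rot: [160.0, 90.0, 68.8]
ft_force: [-0.2, 0.1, -2.1]
finger_gap: 25.1
```

```bash
python3 look.py 4
```

```text
9.6667 [603.81 136.9   42.22] [-0.01  0.26 -1.47] [-0.02  0.    0.01] 25.264129563962502
```

Free so far.

{"fn": "drive_tool", "kwargs": {
  "deltas": [
    [255,0,0,0.001,0,0,0],
    [255,0,0,0.002,0,0,0],
    [255,0,0,0.003,0,0,0],
    [255,0,0,0.004,0,0,0],
    [255,0,0,0.005,0,0,0],
    [255,0,0,0.006,0,0,0],
    [255,0,0,0.007,0,0,0],
    [255,0,0,0.008,0,0,0],
    [255,0,0,0.008,0,0,0],
    [255,0,0,0.008,0,0,0]
  ]
}}

```text
time: 10.5
tool_pos: [603.6, 128.8, 42.2]
tcp_rot: [-128.5, 90.0, 140.3]
ft_force: [-0.2, 0.3, -1.8]
finger_gap: 25.4
```

```bash
python3 look.py 5
```

```text
10.55 [603.62 128.86  42.18] [ 0.58 -0.06 -2.22] [-0.    0.01  0.03] 25.534837769161797
```

View pics/s5.png

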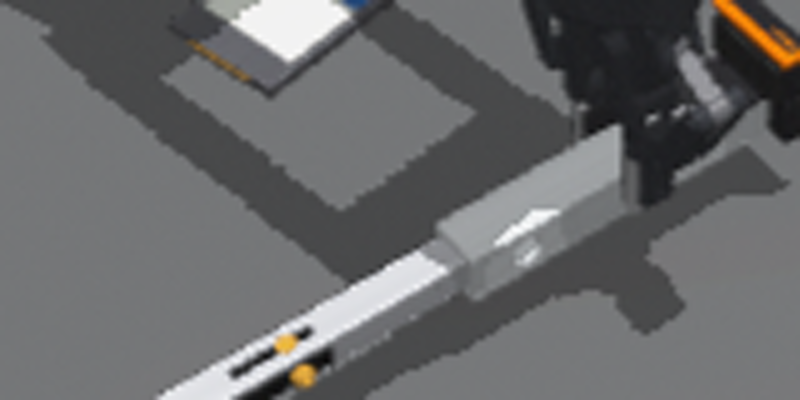

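{"fn": "drive_tool", "kwargs": {
  "deltas": [
    [255,0,0,0.002,0,0,0],
    [255,0,0,0.004,0,0,0],
    [255,0,0,0.006,0,0,0],
    [255,0,0,0.008,0,0,0],
    [255,0,0,0.01,0,0,0],
    [255,0,0,0.012,0,0,0],
    [255,0,0,0.014,0,0,0],
    [255,0,0,0.016,0,0,0],
    [255,0,0,0.018,0,0,0],
    [255,0,0,0.018,0,0,0]
  ]
}}

```text
time: 11.38
tool_pos: [603.3, 110.4, 42.2]
tcp_rot: [-6.5, 90.0, -97.7]
ft_force: [-0.3, 0.1, -1.4]
finger_gap: 25.3
```

```bash
python3 look.py 6
```

```text
11.4333 [603.28 110.65  42.22] [-0.07 -0.21 -0.53] [0.01 0.05 0.08] 25.216142045297367
```

{"fn": "drive_tool", "kwargs": {
  "deltas": [
    [255,0,0,0.002,0,0,0],
    [255,0,0,0.004,0,0,0],
    [255,0,0,0.006,0,0,0],
    [255,0,0,0.008,0,0,0],
    [255,0,0,0.01,0,0,0],
    [255,0,0,0.012,0,0,0],
    [255,0,0,0.014,0,0,0],
    [255,0,0,0.016,0,0,0],
    [255,0,0,0.018,0,0,0],
    [255,0,0,0.018,0,0,0]
  ]
}}

```text
time: 12.27
tool_pos: [602.9, 92.5, 42.2]
tcp_rot: [-3.3, 90.0, -94.5]
ft_force: [0.1, 0.0, -1.7]
finger_gap: 25.6
```

```bash
python3 look.py 7
```

```text
12.3167 [602.88  92.67  42.19] [ 0.57  0.66 -1.59] [0.05 0.04 0.04] 25.62500455311899
```

View pics/s7.png

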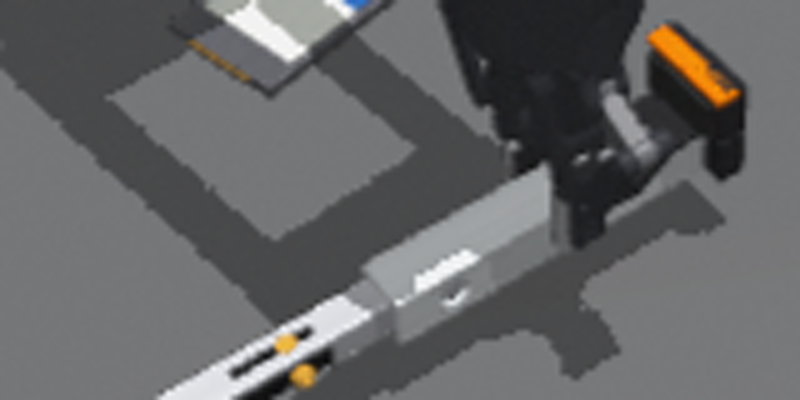

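{"fn": "drive_tool", "kwargs": {
  "deltas": [
    [255,0,0,0.002,0,0,0],
    [255,0,0,0.004,0,0,0],
    [255,0,0,0.006,0,0,0],
    [255,0,0,0.008,0,0,0],
    [255,0,0,0.01,0,0,0],
    [255,0,0,0.012,0,0,0],
    [255,0,0,0.014,0,0,0],
    [255,0,0,0.016,0,0,0],
    [255,0,0,0.018,0,0,0],
    [255,0,0,0.018,0,0,0]
  ]
}}

```text
time: 13.15
tool_pos: [602.5, 74.5, 42.2]
tcp_rot: [0.9, 90.0, -90.3]
ft_force: [1.2, 0.4, -1.5]
finger_gap: 25.7
```

{"fn": "drive_tool", "kwargs": {
  "deltas": [
    [255,0,0,0.001,0,0,0],
    [255,0,0,0.002,0,0,0],
    [255,0,0,0.003,0,0,0],
    [255,0,0,0.004,0,0,0],
    [255,0,0,0.005,0,0,0],
    [255,0,0,0.006,0,0,0],
    [255,0,0,0.007,0,0,0],
    [255,0,0,0.008,0,0,0],
    [255,0,0,0.009,0,0,0],
    [255,0,0,0.009,0,0,0]
  ]
}}

```text
time: 13.98
tool_pos: [602.3, 65.7, 42.2]
tcp_rot: [-6.8, 90.0, -98.0]
ft_force: [-0.4, 0.5, -1.9]
finger_gap: 25.5
```

```bash
python3 look.py 8;python3 - <<'E'
from h import *
crop(ld("scene8"),215,215,315,275,8,"pics/s8.png")
E
```

```text
14.0333 [602.32  65.8   42.21] [-0.3   0.58 -1.15] [ 0.03 -0.03  0.01] 25.141182365521004
```

View pics/s8.png

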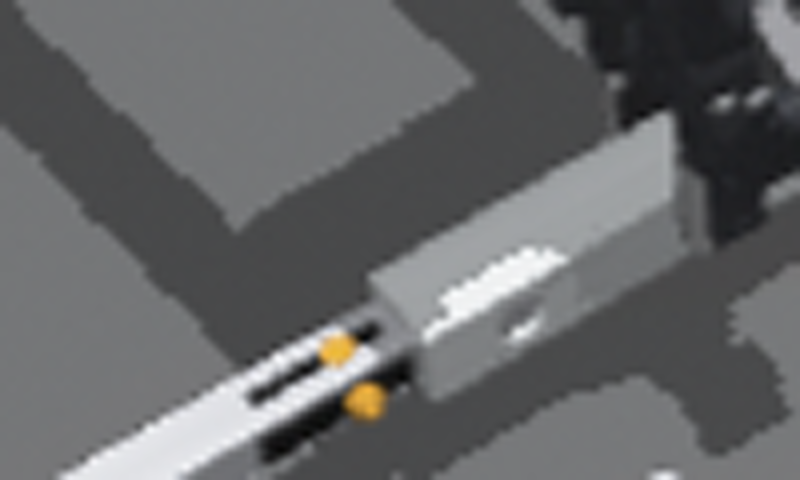

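{"fn": "drive_tool", "kwargs": {
  "deltas": [
    [255,0,0,0.001,0,0,0],
    [255,0,0,0.002,0,0,0],
    [255,0,0,0.003,0,0,0],
    [255,0,0,0.004,0,0,0],
    [255,0,0,0.005,0,0,0],
    [255,0,0,0.006,0,0,0],
    [255,0,0,0.007,0,0,0],
    [255,0,0,0.008,0,0,0],
    [255,0,0,0.009,0,0,0],
    [255,0,0,0.0095,0,0,0]
  ]
}}

```text
time: 14.87
tool_pos: [602.1, 56.2, 42.2]
tcp_rot: [-36.3, 90.0, -127.5]
ft_force: [-0.3, -0.6, -1.6]
finger_gap: 25.6
```

```bash
python3 look.py 9;python3 - <<'E'
from h import *
crop(ld("scene9"),215,215,315,275,8,"pics/s9.png")
E
```

```text
14.9167 [602.12  56.19  42.2 ] [ 0.14 -1.19 -0.72] [-0.02 -0.03 -0.04] 25.28087484658873
```

View pics/s9.png

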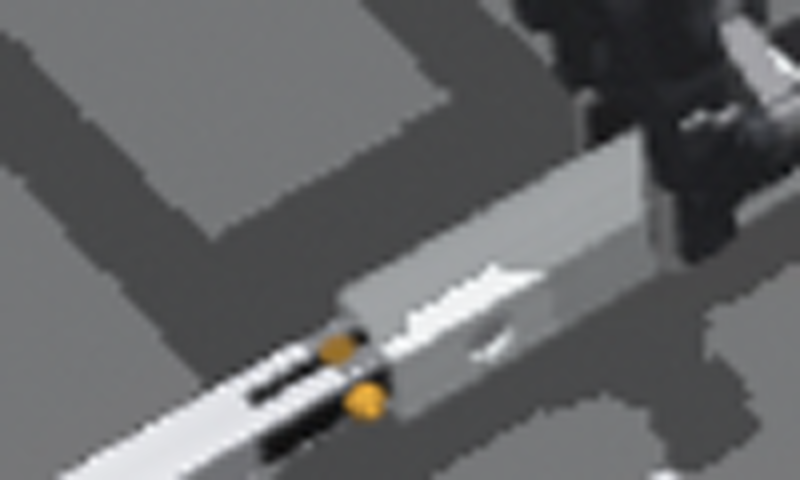

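{"fn": "drive_tool", "kwargs": {
  "deltas": [
    [180,0,0,0,0,0,0],
    [170,0,0,0,0,0,0],
    [160,0,0,0,0,0,0],
    [150,0,0,0,0,0,0],
    [140,0,0,0,0,0,0],
    [130,0,0,0,0,0,0],
    [120,0,0,0,0,0,0],
    [110,0,0,0,0,0,0],
    [105,0,0,0,0,0,0],
    [105,0,0,0,0,0,0]
  ],
  "squeeze": 20
}}

```text
time: 15.75
tool_pos: [602.1, 56.4, 42.2]
tcp_rot: [25.6, 90.0, -65.6]
ft_force: [0.1, -0.0, 0.3]
finger_gap: 50.4
```

```bash
python3 look.py 10;python3 - <<'E'
from h import *
crop(ld("scene10"),215,190,345,275,6,"pics/s10.png")
E
```

```text
15.8 [602.08  56.39  42.16] [ 0.4   0.6  -0.17] [ 0.01  0.02 -0.01] 50.41658033431407
```

View pics/s10.png

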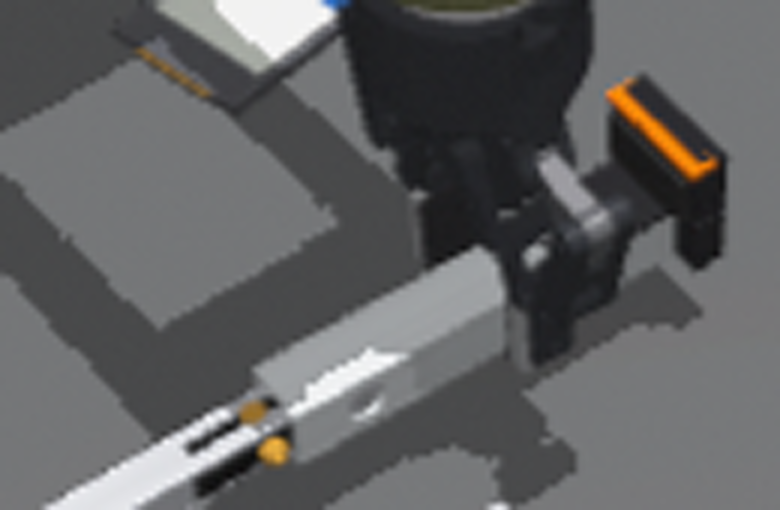

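{"fn": "drive_tool", "kwargs": {
  "deltas": [
    [105,0.001,0,0.004,0,0,0],
    [105,0.002,0,0.012,0,0,0],
    [105,0.003,0,0.024,0,0,0],
    [105,0.005,0,0.038,0,0,0],
    [105,0.007,0,0.052,0,0,0],
    [105,0.009,0,0.066,0,0,0],
    [105,0.011,0,0.078,0,0,0],
    [105,0.011,0,0.086,0,0,0],
    [105,0.011,0,0.089,0,0,0],
    [105,0.011,0,0.089,0,0,0]
  ]
}}

```text
time: 16.63
tool_pos: [600.3, -33.6, 31.2]
tcp_rot: [141.4, 90.0, 50.1]
ft_force: [-0.2, 0.4, -0.2]
finger_gap: 50.2
```

```bash
python3 look.py 11;python3 - <<'E'
from h import *
from bench import snapshot
crop(ld("scene11"),215,190,345,275,6,"pics/s11.png")
s=snapshot("wrist");pickle.dump(s,open("wrist11.pkl","wb"));cv2.imwrite("pics/w11.png",s["frame"])
E
```

```text
16.6833 [600.35 -32.87  31.29] [0.7  0.18 0.56] [ 0.01 -0.   -0.02] 49.91274158984644
```

View pics/s11.png

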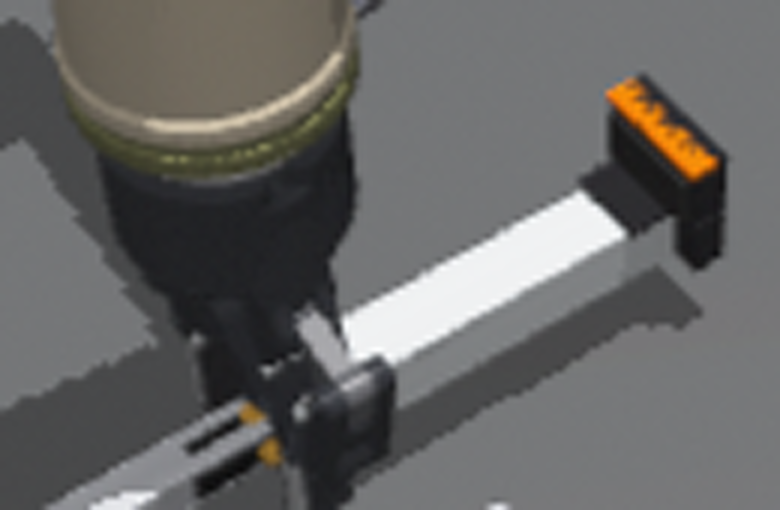

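View pics/w11.png

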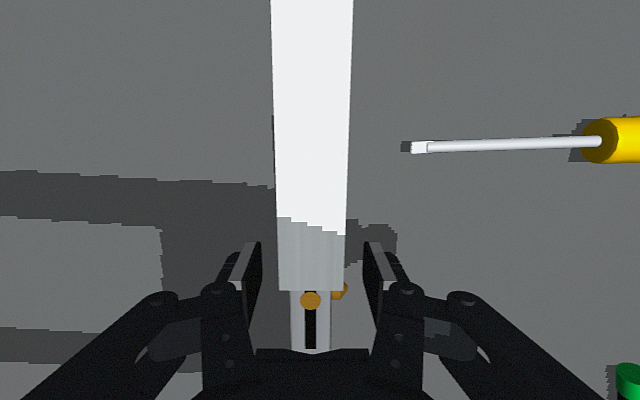

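```bash
python3 - <<'E'
from h import *
s=ld("wrist11")
for n,u,v,z in (("mouthL",280,290.5,63),("mouthR",345,290.5,63),("btn tip",345,290,50),("mark",310,300,59),("slot end",310,348,59)): print(n,onz(s,u,v,z).round(1))
print(proj(s,[[617,-33,50],[617,-33-11,50],[617,-33+11,50],[625,-33-11,50],[625,-22,50],[600.3,-33,31]]).round(0).tolist())
crop(s,220,220,420,370,4,"pics/w11c.png")
c=ld("scene11")
print((proj(c,[[625,-22,50],[625,-44,50],[617,-40,50]])-[215,190])*6)
E
```

```text
mouthL [586.7 -31.5  63. ]
mouthR [613.3 -32.1  63. ]
btn tip [614.7 -40.7  50. ]
mark [598.8 -39.2  59. ]
slot end [598.2 -64.5  59. ]
[[350.0, 275.0], [350.0, 296.0], [351.0, 253.0], [367.0, 296.0], [369.0, 253.0], [313.0, 256.0]]
[[340.17751904 453.12585741]
 [284.49057638 487.28929531]
 [281.28845999 465.48483552]]
```

View pics/w11c.png

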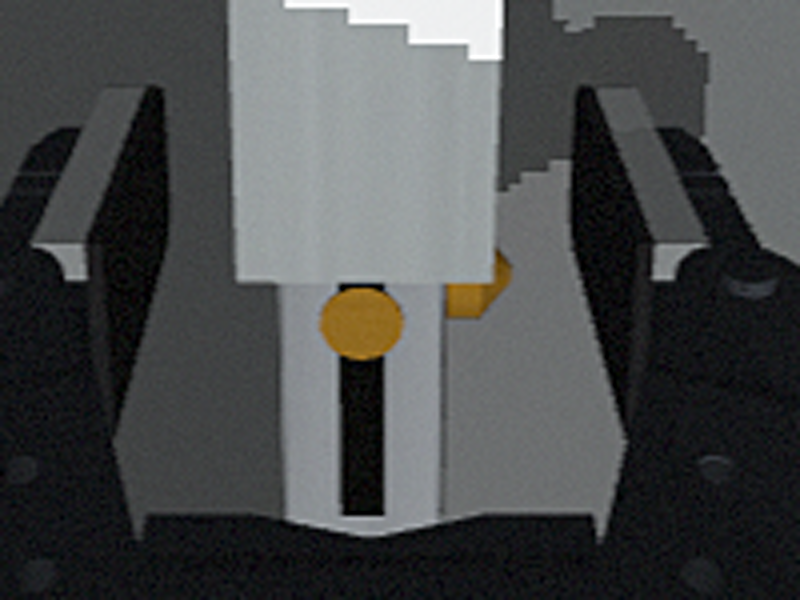

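{"fn": "drive_tool", "kwargs": {
  "deltas": [
    [115,0,0,0,0,0,0],
    [125,0,0,0,0,0,0],
    [135,0,0,0,0,0,0],
    [145,0,0,0,0,0,0],
    [155,0,0,0,0,0,0],
    [165,0,0,0,0,0,0],
    [172,0,0,0,0,0,0],
    [178,0,0,0,0,0,0],
    [185,0,0,0,0,0,0],
    [190,0,0,0,0,0,0]
  ],
  "squeeze": 22
}}

```text
time: 17.57
tool_pos: [600.5, -32.5, 31.5]
tcp_rot: [106.4, 90.0, 15.2]
ft_force: [1.2, 1.0, 2.0]
finger_gap: 25.6
```

```bash
python3 look.py 12;python3 - <<'E'
from h import *
from bench import snapshot
s=snapshot("wrist");pickle.dump(s,open("wrist12.pkl","wb"))
crop(s,220,220,420,370,4,"pics/w12c.png")
E
```

```text
17.6167 [600.51 -32.51  31.45] [0.83 0.56 1.85] [ 0.23 -0.14  0.06] 25.646417787679013
```

View pics/w12c.png

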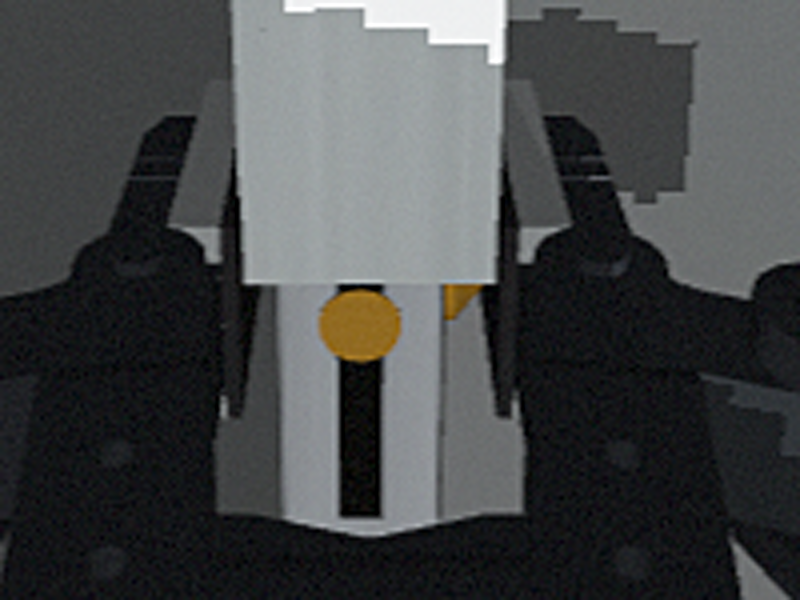

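{"fn": "drive_tool", "kwargs": {
  "deltas": [
    [255,0,0,0,0,0,0],
    [255,0,0,0,0,0,0],
    [255,0,0,0.0005,0,0,0],
    [255,0,0,0.001,0,0,0],
    [255,0,0,0.0015,0,0,0],
    [255,0,0,0.002,0,0,0],
    [255,0,0,0.0025,0,0,0],
    [255,0,0,0.003,0,0,0],
    [255,0,0,0.0035,0,0,0],
    [255,0,0,0.004,0,0,0]
  ],
  "squeeze": 28
}}

```text
time: 18.5
tool_pos: [600.2, -36.6, 31.3]
tcp_rot: [112.3, 90.0, 21.1]
ft_force: [2.3, 2.6, 3.3]
finger_gap: 25.7
```

```bash
cat > lw.py <<'E'
import sys
from h import *
from bench import snapshot,sense
t=sys.argv[1]
s=snapshot("wrist");pickle.dump(s,open(f"wrist{t}.pkl","wb"))
crop(s,220,220,420,370,4,f"pics/w{t}c.png")
S=sense();print(S["time"],S["tool_pos"].round(2),S["ft_force"].round(2),S["wrist_torque"].round(2),S["finger_gap"])
E
python3 lw.py 13
```

```text
18.55 [600.24 -36.68  31.25] [1.53 2.04 2.41] [ 0.46 -0.4  -0.03] 25.718538541392096
```

View pics/w13c.png

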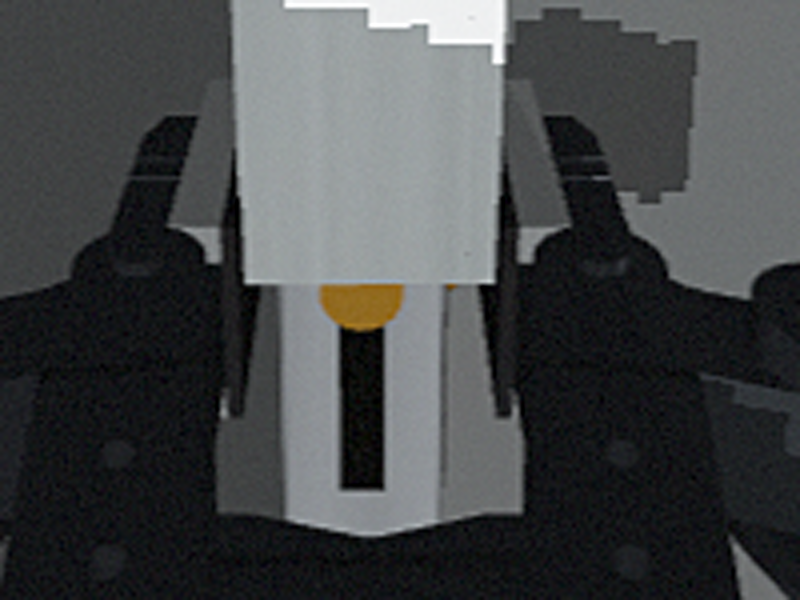

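{"fn": "drive_tool", "kwargs": {
  "deltas": [
    [255,0,0,0.0004,0,0,0],
    [255,0,0,0.0008,0,0,0],
    [255,0,0,0.0012,0,0,0],
    [255,0,0,0.0016,0,0,0],
    [255,0,0,0.002,0,0,0],
    [255,0,0,0.0022,0,0,0],
    [255,0,0,0.0024,0,0,0],
    [255,0,0,0.0026,0,0,0],
    [255,0,0,0.0028,0,0,0],
    [255,0,0,0.003,0,0,0]
  ]
}}

```text
time: 19.38
tool_pos: [600.1, -38.9, 31.2]
tcp_rot: [176.9, 89.9, 85.7]
ft_force: [2.6, 6.1, 1.8]
finger_gap: 25.9
```

```bash
python3 lw.py 14
```

```text
19.4333 [600.12 -38.98  31.16] [2.65 5.1  2.36] [ 0.98 -0.47  0.  ] 25.51725934083439
```

View pics/w14c.png

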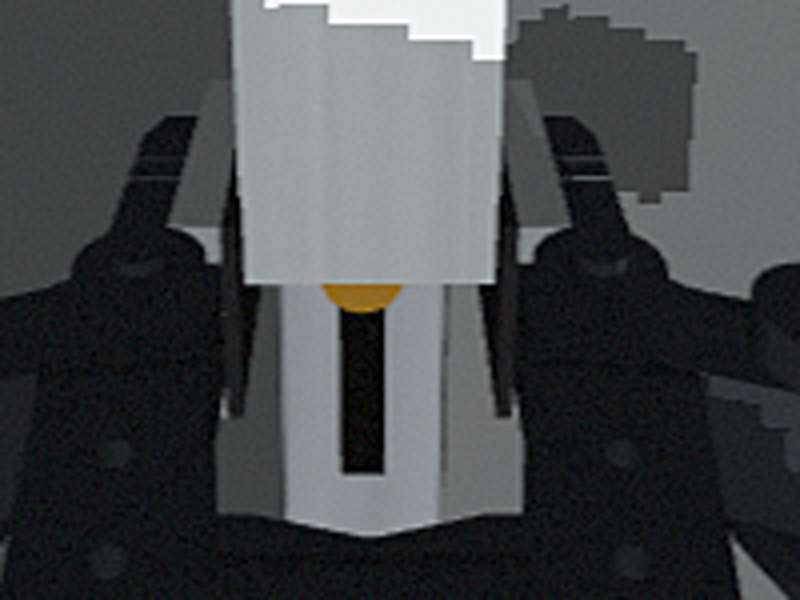

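{"fn": "drive_tool", "kwargs": {
  "deltas": [
    [255,0,0,0.0002,0,0,0],
    [255,0,0,0.0004,0,0,0],
    [255,0,0,0.0006,0,0,0],
    [255,0,0,0.0008,0,0,0],
    [255,0,0,0.001,0,0,0],
    [255,0,0,0.0012,0,0,0],
    [255,0,0,0.0014,0,0,0],
    [255,0,0,0.0016,0,0,0],
    [255,0,0,0.0018,0,0,0],
    [255,0,0,0.002,0,0,0]
  ]
}}

```text
time: 20.27
tool_pos: [600.2, -41.8, 31.3]
tcp_rot: [70.0, 90.0, -21.2]
ft_force: [2.6, 2.2, 2.4]
finger_gap: 25.7
```

```bash
python3 lw.py 15
```

```text
20.3167 [600.2  -41.8   31.31] [4.31 0.96 2.14] [ 0.44 -0.54 -0.04] 25.653267231873105
```

View pics/w15c.png

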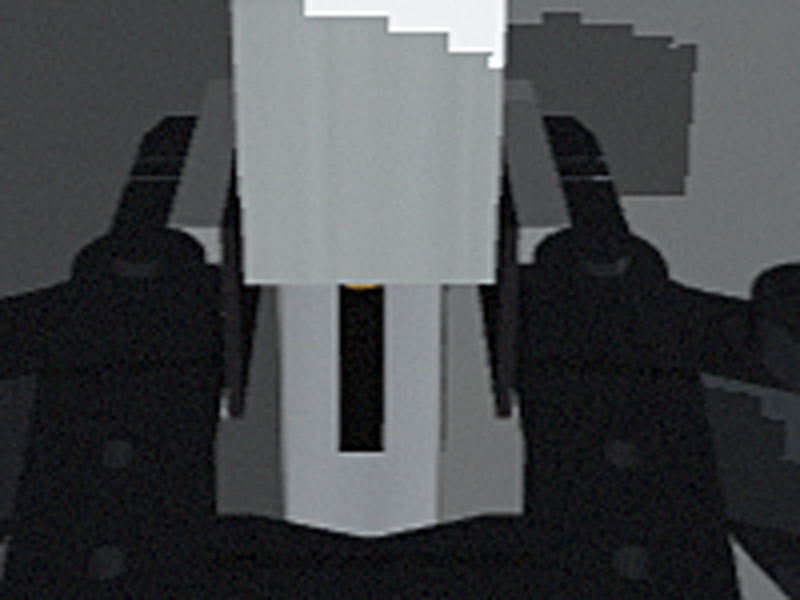

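{"fn": "drive_tool", "kwargs": {
  "deltas": [
    [255,0,0,0.001,0,0,0],
    [255,0,0,0.002,0,0,0],
    [255,0,0,0.003,0,0,0],
    [255,0,0,0.004,0,0,0],
    [255,0,0,0.005,0,0,0],
    [255,0,0,0.006,0,0,0],
    [255,0,0,0.007,0,0,0],
    [255,0,0,0.008,0,0,0],
    [255,0,0,0.009,0,0,0],
    [255,0,0,0.01,0,0,0]
  ]
}}

```text
time: 21.15
tool_pos: [599.9, -51.7, 31.2]
tcp_rot: [151.3, 90.0, 60.1]
ft_force: [4.2, 2.1, 2.3]
finger_gap: 25.9
```

{"fn": "drive_tool", "kwargs": {
  "deltas": [
    [255,0,0,0.001,0,0,0],
    [255,0,0,0.002,0,0,0],
    [255,0,0,0.003,0,0,0],
    [255,0,0,0.004,0,0,0],
    [255,0,0,0.005,0,0,0],
    [255,0,0,0.006,0,0,0],
    [255,0,0,0.007,0,0,0],
    [255,0,0,0.008,0,0,0],
    [255,0,0,0.009,0,0,0],
    [255,0,0,0.01,0,0,0]
  ]
}}

```text
time: 21.98
tool_pos: [599.6, -61.7, 31.1]
tcp_rot: [-93.0, 90.0, 175.8]
ft_force: [3.2, 1.8, 2.4]
finger_gap: 25.8
```

```bash
python3 lw.py 16; python3 look.py 16;python3 - <<'E'
from h import *
crop(ld("scene16"),195,200,325,285,6,"pics/s16.png")
s=ld("wrist16")
E
```

```text
22.0333 [599.57 -61.93  31.15] [ 3.59 -0.31  2.72] [ 0.42 -0.55 -0.1 ] 25.28242366195934
22.0833 [599.54 -61.96  31.13] [2.68 1.03 2.23] [ 0.37 -0.5  -0.02] 25.977510852239476
```

View pics/w16c.png

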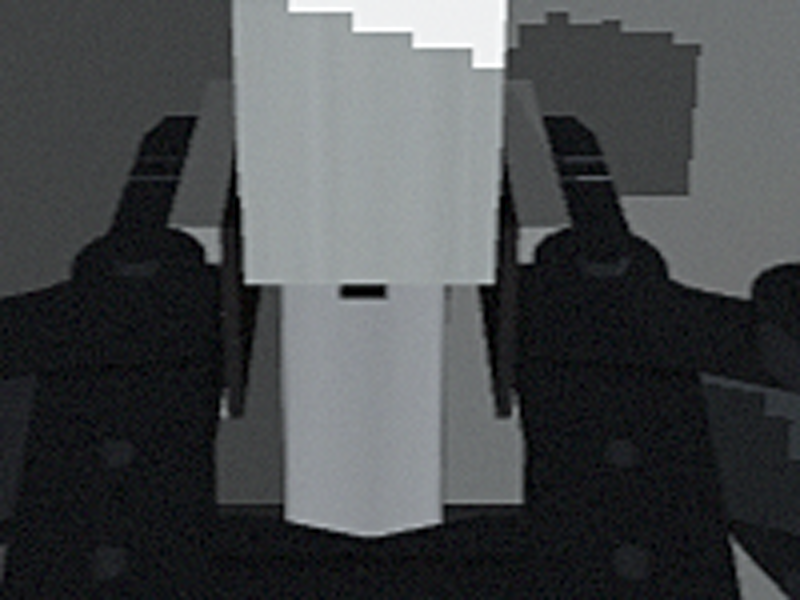

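View pics/s16.png

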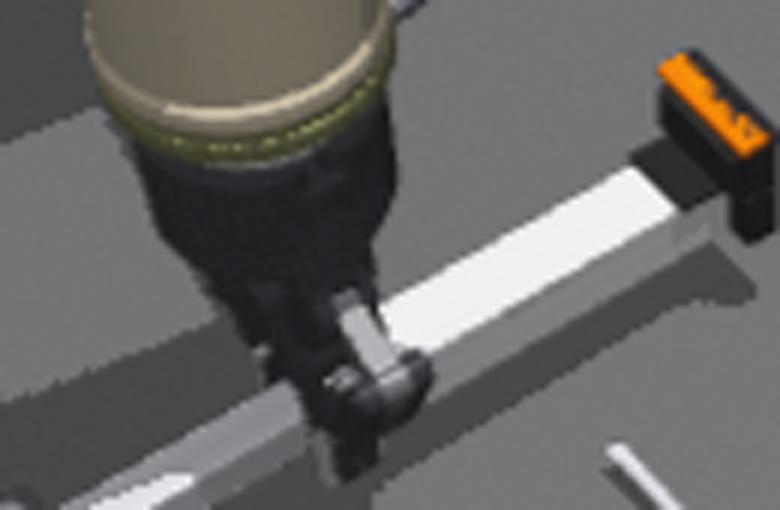

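{"fn": "drive_tool", "kwargs": {
  "deltas": [
    [255,0,0,0.0005,0,0,0],
    [255,0,0,0.001,0,0,0],
    [255,0,0,0.0015,0,0,0],
    [255,0,0,0.002,0,0,0],
    [255,0,0,0.0025,0,0,0],
    [255,0,0,0.003,0,0,0],
    [255,0,0,0.0035,0,0,0],
    [255,0,0,0.004,0,0,0],
    [255,0,0,0.0045,0,0,0],
    [255,0,0,0.005,0,0,0]
  ]
}}

```text
time: 22.92
tool_pos: [599.2, -66.6, 31.0]
tcp_rot: [-90.5, 90.0, 178.3]
ft_force: [0.7, -0.8, 2.7]
finger_gap: 25.7
```

```bash
python3 lw.py 17
```

```text
22.9667 [599.09 -66.68  30.97] [ 1.37 -0.52  2.78] [ 0.22 -0.15 -0.16] 25.443924061750465
```

View pics/w17c.png

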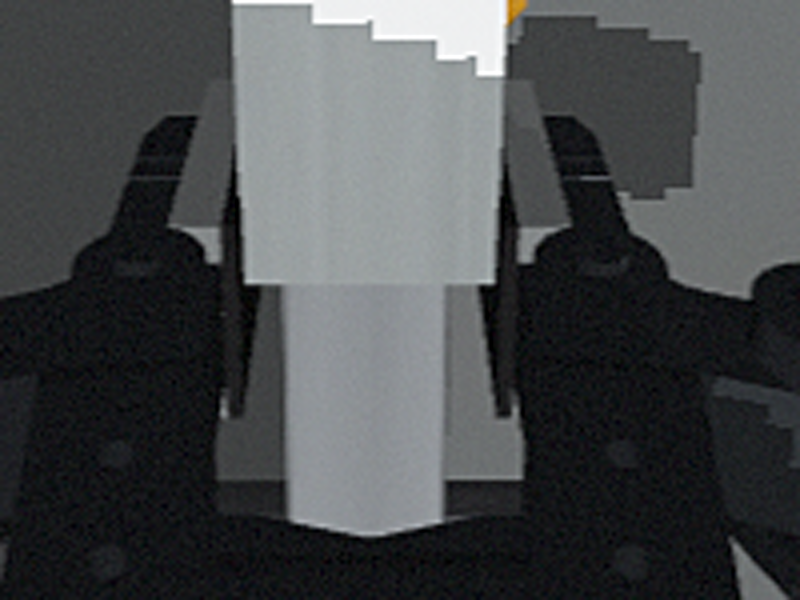

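{"fn": "drive_tool", "kwargs": {
  "deltas": [
    [255,0,0,0.0002,0,0,0],
    [255,0,0,0.0004,0,0,0],
    [255,0,0,0.0006,0,0,0],
    [255,0,0,0.0008,0,0,0],
    [255,0,0,0.0008,0,0,0],
    [255,0,0,0.0008,0,0,0],
    [255,0,0,0.0008,0,0,0],
    [255,0,0,0.0008,0,0,0],
    [255,0,0,0.0008,0,0,0],
    [255,0,0,0.0008,0,0,0]
  ]
}}

```text
time: 23.8
tool_pos: [599.4, -67.4, 31.1]
tcp_rot: [-87.7, 90.0, -178.9]
ft_force: [0.2, 0.2, 1.9]
finger_gap: 25.0
```

```bash
python3 lw.py 18; python3 - <<'E'
from h import *
crop(ld("wrist18"),250,150,420,300,4,"pics/w18d.png")
E
```

```text
23.85 [599.38 -67.4   31.1 ] [-1.03 -0.19  1.76] [0.43 0.08 0.07] 25.623780967401977
```

View pics/w18d.png

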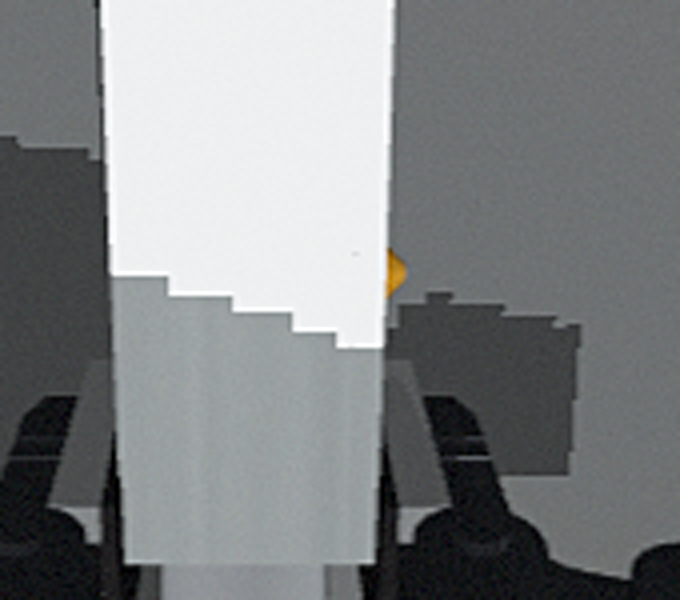

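The button's cone shows fully proud through the hole at (397,272), and forces are near zero. I'll release and lift.

{"fn": "drive_tool", "kwargs": {
  "deltas": [
    [170,0,0,0,0,0,0],
    [155,0,0,0,0,0,0],
    [140,0,0,0,0,0,0],
    [125,0,0,0,0,0,0],
    [110,0,0,0,0,0,0],
    [95,0,0,0,0,0,0],
    [80,0,0,0,0,0,0],
    [80,0,0,0,0,0,0],
    [80,0,0,0,0,0,0],
    [80,0,0,0,0,0,0]
  ]
}}

```text
time: 24.68
tool_pos: [599.5, -67.4, 31.2]
tcp_rot: [79.0, 90.0, -12.2]
ft_force: [0.6, 0.3, 0.1]
finger_gap: 58.7
```

{"fn": "drive_tool", "kwargs": {
  "deltas": [
    [80,-0.01,0,0,0,0,0],
    [80,-0.03,0,0,0,0,0],
    [80,-0.05,0,0,0,0,0],
    [80,-0.07,0,0,0,0,0],
    [80,-0.09,0,0,0,0,0],
    [80,-0.11,0,0,0,0,0],
    [80,-0.13,0,0,0,0,0],
    [80,-0.145,0,0,0,0,0],
    [80,-0.15,0,0,0,0,0],
    [80,-0.15,0,0,0,0,0]
  ]
}}

```text
time: 25.52
tool_pos: [600.8, -67.6, 183.8]
tcp_rot: [80.3, 89.8, -10.9]
ft_force: [0.1, 0.4, -0.1]
finger_gap: 58.5
```

```bash
python3 lw.py 20; python3 look.py 20; python3 - <<'E'
from h import *
s=ld("wrist20");cv2.imwrite("pics/w20.png",s["frame"])
crop(ld("scene20"),195,190,345,290,5,"pics/s20.png")
E
```

```text
25.5667 [599.93 -67.43 181.96] [-0.04  0.89 -0.02] [0.01 0.01 0.02] 59.050652277685685
25.6167 [599.22 -67.31 180.64] [-0.22  0.91 -0.67] [-0.03 -0.01 -0.  ] 58.254256614942605
```

View pics/w20.png

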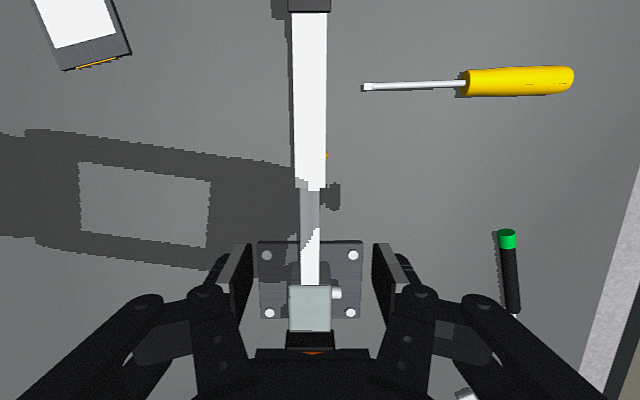

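View pics/s20.png

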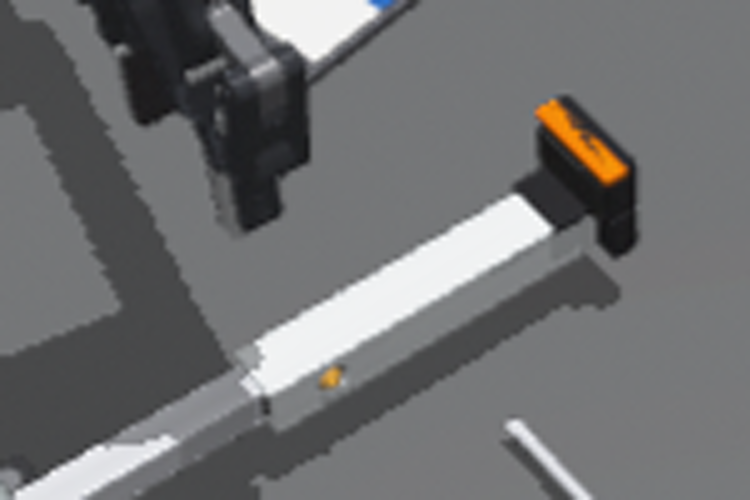

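The button stands through the hole at (332,378) in the scene crop, the tube is straight, and the gripper is clear. I'll let it settle, then hand in.

{"fn": "drive_tool", "kwargs": {
  "deltas": [
    [80,0,0,0,0,0,0],
    [80,0,0,0,0,0,0],
    [80,0,0,0,0,0,0],
    [80,0,0,0,0,0,0],
    [80,0,0,0,0,0,0],
    [80,0,0,0,0,0,0],
    [80,0,0,0,0,0,0],
    [80,0,0,0,0,0,0],
    [80,0,0,0,0,0,0],
    [80,0,0,0,0,0,0]
  ]
}}

```text
time: 26.45
tool_pos: [599.6, -67.4, 181.3]
tcp_rot: [83.2, 90.0, -8.0]
ft_force: [-0.6, 0.5, -1.1]
finger_gap: 58.7
```

```bash
python3 -c "
from bench import hand_in
print(hand_in())"
```

```text
the job is handed in; nothing more can be done
None
```

The extension arm is on the stub and, by the last pictures, locked. I handed the job in at about 26.5 s of the 61 s allowed; no verdict is reported.

- **What I did:** I gripped the 172 mm tube and slid it onto the stub to about 3 mm short of the standing button. Then I let go, gripped again across the tube's mouth so one pad pressed the button flush, and slid on until it popped into the hole. I never pushed the tube against the standing button to feel for it.
- **Forces:** the highest wrist force read at the end of a move was about 7 N, while the tube rode over the button's cone. Forces inside a move were not recorded.
- **Last checks:** the final wrist and scene pictures show the brass cone standing proud through the hole and the tube straight on the beam. The mouth is about 21 mm past the slot's middle, worked out from the tool position and the top-view measurement of the slot. The gripper is clear by about 100 mm, with about zero force.
- **Other things:** the moves kept clear of the drive, screwdriver and pry tool. I did not measure their positions again at the end; the drive and screwdriver looked in place, but the pry tool was out of the last pictures.

No check failed or disagreed with another.

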